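# Set the throwing gauge to its marker and hold it

## Robot

A 7-joint arm with a two-finger parallel gripper is mounted at the origin on the work surface. World frame = base frame: x ahead of the robot, y to its left, z up, the work surface at z = 0. Lengths are in m, angles in rad, forces in N, time in s.
With the tool pointing down it reaches from about 0.4 to 0.9 m from the base axis. Payload 5.5 kg.
Tool frame: the origin (TCP) lies midway between the tips of the shut fingers; the grasp point (between the pads) lies 19 mm behind it (manip.grip_depth is the distance from the TCP to the grasp point, in m); z points along the fingers, y is the line along which they close (so a half turn about z gives the same grasp; the last joint's range is limited). The gripper opens to 92 mm and grips with 3 to 60 N. Pads are 19 mm wide; open, the fingers measure 130 mm over their backs; the gripper's body (75 mm by 190 mm) begins 47 mm behind the grasp point.
Start: joints at [0.263, 0.501, -0.427, 1.55, 0.221, 1.138, -0.21], TCP at [0.65, 0, 0.227] pointing down, gripper open.
Joint ranges: [-2.88, 2.88], [-0.31, 2.03], [-1.54, 1.56], [0.2, 2.42], [-1.41, 4.55], [0.19, 2.02], [-2.57, 2.57]. Speed limits (rad/s): [2.57, 2.57, 3.14, 3.14, 3.14, 3.14, 3.14].

## Interface

Orientations are given as a unit quaternion [x, y, z, w].
In Python, from bench import manip, effector, viewer gives the robot as it stands. Calls block until the motion is done:
- manip.move_pose(position, orientation): joint-space move of the TCP to a pose.
- manip.servo_line(position, ori=None, vel=0.15): straight line of the TCP; ori=None keeps the orientation; vel is the mean speed in m/s.
- manip.movej(angles): joint-space move.
- effector.open_jaws() and effector.close(f_grip=None): open the fingers fully, or close them until they stop; f_grip is the grip in N (None keeps the last).
- manip.sleep(seconds).
- manip.solve_ik(position, orientation): joint angles nearest the present ones, or None.
- viewer.get_image(name): name is "scene" or "side" or "wrist"; returns the picture (400x640x3 uint8, red, green, blue); there is no depth.
- viewer.get_calibration(name): a dict with "vfov" (degrees; the focal length in pixels is half the picture's height over the tangent of half this angle, whatever the lens; pixels are square), "cx", "cy" (the principal point, pixels), "eye" and "attitude" of the camera in the world. Camera axes: x right, y down, z forward; pixel columns grow to the right and rows downward; lengths in m; the calibration is good to about 2 mm. The wrist camera is an equidistant fisheye: a pixel r from the principal point sees the ray r / f radians off the axis. A picture is of the moment at which its call begins: read the wrist's pose just before it. get_calibration takes no time and is no camera call; for the wrist camera it gives the pose at the moment of the call.
A pose or a line that the arm cannot do raises manip.PlanningError and nothing moves.
- manip.hand_in(): hands the job in; it is judged then, once.
Readings, each from a call of its own:
- manip.current_clock(): time.
- manip.current_q(): joint angles.
- manip.current_joint_velocities(): joint speeds.
- manip.current_tau(): joint torques, N m.
- manip.current_tool_pos(): TCP position.
- manip.current_tcp_rot(): TCP orientation.
- manip.current_force(): force on the tool from outside, world axes, zero at the start.
- manip.current_wrist_torque(): the same for the moment, N m.
- manip.current_finger_gap(): finger opening in m.
- manip.current_gripper_force(): force on a finger pad.
Only numpy, scipy, OpenCV 4.12 (cv2) and the standard library are available. Lean on these libraries where they do the work, as an engineer would, in place of code of your own. Each camera call takes 0.05 s, during which the arm holds its last target. There are 200 camera calls.

## Task

Set up the potter's throwing gauge: take the pointer rod out of the tool block and stand it, steel end down and right home on its collar, in the brass cup at the end of the gauge's sliding boom. Then grip the boom's black head so that its red lock button is squeezed in, draw the boom out until the orange index in the sleeve's slot lines up with the middle of the blue marker clip on the scale, and finish while still holding it there with the button pressed, so that I can tighten the clamp screw. Leave the marker clip, the dish on the wheel, the two other tools and the glaze jar where they are.

Things in the scene. Friction and masses are not known exactly. Their poses are not given: they have to be found in the camera images.
- gauge: Throwing gauge, fixed: dark base plate 150 x 110 x 16 mm, post, level aluminium sleeve 200 long, 30 wide, 30 high, axis 150 mm above the table. Origin: under the post, on the table. x points the way the boom draws out, z up; sleeve from x = -70 to +130 mm. Slot along its top, white scale (tick every 10 mm) on the slot's +y side. Black clamp screw on the -y side at x = 105 mm: not for the robot.
- boom: Boom sliding in the sleeve along the gauge's x, axes parallel. Origin: middle of its black head (44 mm along, 30 across, 32 high), at gauge x 155, y 0, z 150 mm when in (its start); slides out up to 130 mm. Locked every 10 mm by the button's bolt unless the button is in. A spring draws it in with 1-3 N, friction 0.6 N. Nothing stands below the head; grip it from above on its +y and -y faces.
- lock_button (a joint): Red lock button, 26 mm along the boom, 20 mm high, on the head's +y face. Value: m pressed in, 0 out, 0.005 fully in; takes 3 N to start, 6 N fully in; unlocked from 0.0035. Squeezing the head across its +y and -y faces presses it; head and button measure 37 mm across with the button out, 32 mm with it in.
- button_face (a point): Middle of the red button's outer face, 22 mm from the boom's middle when out.
- index (a point): Orange index, 4 mm wide, standing up out of the sleeve's slot on the boom's inner end; it is part of the boom and stays 205 mm behind the middle of the grip head along the boom. Site on its top, 171 mm above the table.
- marker (a point): Blue marker clip, 10 mm wide along the sleeve, on the scale edge, 45 to 115 mm ahead of the index's start; held by 4 N of friction. Site: on its top, mid-width, 10 mm to the +y side of the slot's middle, axes parallel to the gauge's. The boom must come out by the distance from index to marker along the gauge's x.
- cup_mouth (a point): Middle of the mouth of the brass cup at the boom's end, 95 mm ahead of the head's middle and 170 mm above the table; z up. The cup is a round tube open below, bore 13 mm, 44 mm deep, its top 10 mm flared to a mouth about 24 mm inside and 32 mm outside.
- pointer_handle (a point): Pointer rod, 141 mm long, about 60 g, upright in one of the tool block's holes. Pale wooden handle 16 mm in diameter, 80 long, red band near its top; below it a brass collar 28 in diameter, 6 thick; then a steel rod 10 in diameter, 55 long, end tapered. Site: middle of the handle, 101 mm above the lower end, 46 mm above the collar's underside; z up along the rod.
- pointer_collar (a point): Middle of the underside of the pointer rod's brass collar, 55 mm above the lower end of the rod. Seated in the cup, it rests on the cup's mouth.
- pointer: The pointer rod as a body; origin at its lower end, z along it, upwards.
- tool_block: Wooden tool block, fixed, 50 x 180 x 60 mm high, origin under its middle; three holes of 13.5 mm, 57 mm deep, at y = -65, 0 and +65 mm in its frame. Pointer rod, brush and loop tool stand in them in any order; the pointer's collar rests on its top.
- brush_mid (a point): Brush with green handle, 145 mm long, standing in the tool block bristles up; leave it. Site 70 mm above its lower end.
- loop_tool_mid (a point): Loop tool with dark wooden handle and steel wire loop on top, 140 mm long, standing in the tool block; leave it. Site 70 mm above its lower end.
- wheel: Banding wheel, fixed: aluminium disc 220 mm in diameter, its top 60 mm above the table, beyond the boom's end. Origin on the table under its middle.
- dish: Shallow pattern dish, 160 mm in diameter, 35 mm high, loose on the wheel; leave it. Origin at its foot. The pointer's lower end passes about 20 mm above its rim.
- jar: Amber glaze jar with white lid, 60 mm in diameter, 75 mm high; leave it. Origin at its foot.

How it is judged:
On the way, in this order (a step that is already met when the one before it is completed fails the run):
1. the pointer rod stands in the brass cup, its collar down on the mouth, and the fingers are off it (distance between pointer_collar and cup_mouth below 0.006 m and angle between pointer's own z axis and vertical below 0.12 rad and contact force between the fingers and pointer below 0.05 N), for 0.2 s.
2. the lock button is squeezed in by the fingers on the boom's head (value of joint lock_button above 0.0035 m and contact force between the fingers and boom above 2 N), for 0.05 s.
At the end, for the whole second after the job is handed in: In the last second: index within 5 mm of the clip's middle, boom still, fingers gripping it (over 2 N) with the button 3.5 mm in or more; rod untouched in the cup, collar within 6 mm of its mouth, tilt under 0.12; clip moved under 4 mm, dish and jar under 15, other tools under 20 (all of step 2 and x of index in the frame of marker between -0.005 and 0.005 m and linear speed of boom below 0.01 m/s and distance between pointer_collar and cup_mouth below 0.006 m and angle between pointer's own z axis and vertical below 0.12 rad and contact force between the arm and pointer below 0.05 N and distance of marker from where it was at the start of the episode below 0.004 m and distance of each of dish, jar from where it was at the start of the episode below 0.015 m and distance of each of brush_mid, loop_tool_mid from where it was at the start of the episode below 0.02 m); the arm keeps its last pose, push and grip.
It fails at once if the marker clip was pushed along the scale (distance of marker from where it was at the start of the episode above 0.006 m).
It fails at once if the dish on the wheel was disturbed (distance of dish from where it was at the start of the episode above 0.02 m).
It fails at once if the jar was disturbed (distance of jar from where it was at the start of the episode above 0.02 m).
It fails at once if the brush was disturbed (distance of brush_mid from where it was at the start of the episode above 0.03 m).
It fails at once if the loop tool was disturbed (distance of loop_tool_mid from where it was at the start of the episode above 0.03 m).
It also fails if it takes over 54 s, if anything falls off the work surface, if the arm or the gripper's body presses on something with over 40 N, if the wrist force passes 120 N, or if a joint passes its speed limit or range.

## Working session

There is one attempt and no reset: what is moved stays moved. The work goes in short steps, each a Python script; the robot and the scene stay as the last script left them, time stands still between calls to the robot, and variables do not carry over. Pictures are saved under pics/ and viewed, at most 10 in all, crops included, and the job is handed in when it is done.

```bash
mkdir -p pics; cat > h.py <<'E'
import numpy as np, cv2
from scipy.spatial.transform import Rotation as R
from bench import manip, effector, viewer
def snap(n,f):
    c=viewer.get_calibration(n); im=viewer.get_image(n); cv2.imwrite(f'pics/{f}.png',im[:,:,::-1]); np.save(f'pics/{f}.npy',c,allow_pickle=True); return im,c
def load(f): return cv2.imread(f'pics/{f}.png')[:,:,::-1], np.load(f'pics/{f}.npy',allow_pickle=True).item()
def rot(c):
    a=np.array(c['attitude'],float); return a if a.shape==(3,3) else R.from_quat(a).as_matrix()
def ray(c,u,v,fish=False):
    f=200/np.tan(np.radians(c['vfov'])/2); x=(u-c['cx'])/f; y=(v-c['cy'])/f
    if fish:
        r=np.hypot(x,y)+1e-12; d=np.array([x/r*np.sin(r),y/r*np.sin(r),np.cos(r)])
    else: d=np.array([x,y,1]); d/=np.linalg.norm(d)
    return np.array(c['eye'],float),rot(c)@d
def tri(rs):
    A=np.zeros((3,3));b=np.zeros(3)
    for e,d in rs: P=np.eye(3)-np.outer(d,d);A+=P;b+=P@e
    p=np.linalg.solve(A,b); return p,[np.linalg.norm((np.eye(3)-np.outer(d,d))@(p-e)) for e,d in rs]
def atz(r,z): e,d=r; return e+d*(z-e[2])/d[2]
def proj(c,p,fish=False):
    f=200/np.tan(np.radians(c['vfov'])/2); q=rot(c).T@(np.array(p)-np.array(c['eye']))
    if fish:
        r=np.hypot(q[0],q[1]);t=np.arctan2(r,q[2]);return c['cx']+f*t*q[0]/r,c['cy']+f*t*q[1]/r
    return c['cx']+f*q[0]/q[2],c['cy']+f*q[1]/q[2]
E
python3 - <<'E'
from h import *
for n in ['scene','side','wrist']:
    im,c=snap(n,n+'0'); print(n,c)
print(manip.current_tool_pos(),manip.current_tcp_rot(),manip.current_clock())
a=[cv2.imread(f'pics/{n}0.png') for n in ['scene','side','wrist']]
E
```

```text
scene {'vfov': 54.94240762558202, 'cx': 318.0631912709686, 'cy': 200.03732276646247, 'eye': array([1.2185589 , 0.31862338, 0.61203326]), 'attitude': array([ 0.45812993,  0.75056554, -0.41160529, -0.23947739])}
side {'vfov': 55.16050080177652, 'cx': 323.63247565616007, 'cy': 201.81881625281622, 'eye': array([ 0.38728546, -0.74124898,  0.69493378]), 'attitude': array([ 0.88753858, -0.09396307,  0.05621593, -0.44753322])}
wrist {'vfov': 65.70646984690485, 'cx': 319.8652657061273, 'cy': 197.42509757231235, 'eye': array([0.65005964, 0.07055759, 0.38310913]), 'attitude': array([ 9.90762661e-01,  2.75070001e-04, -7.02745378e-04,  1.35605237e-01])}
[ 6.49465335e-01 -2.99080740e-05  2.25919983e-01] [ 7.07089961e-01  7.07123206e-01 -4.99968954e-04 -5.55165228e-04] 0.15
```

View pics/scene0.png

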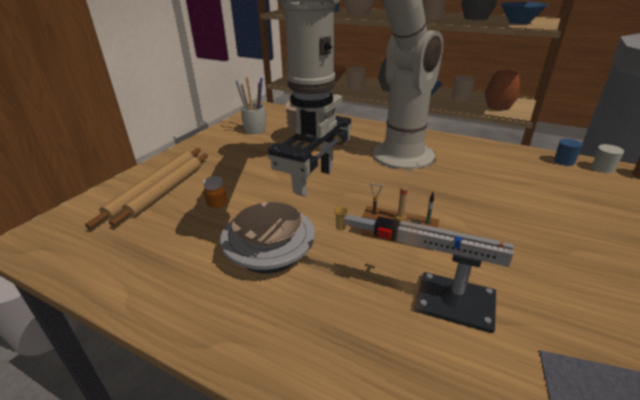

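View pics/side0.png

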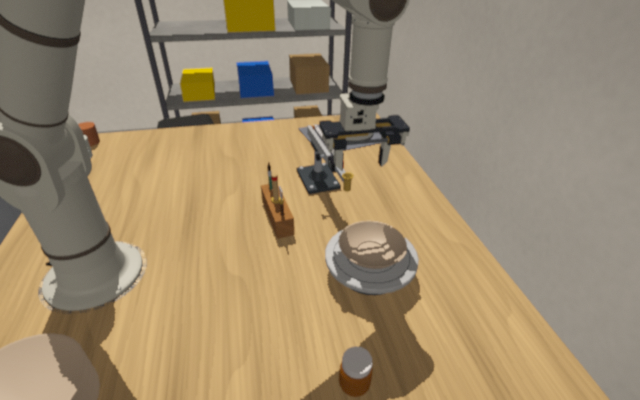

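View pics/wrist0.png

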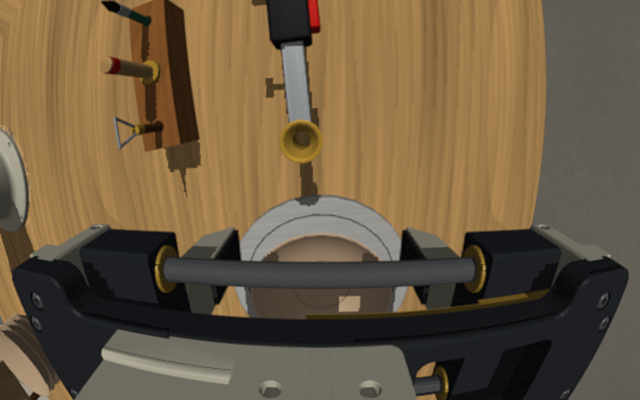

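The scene view shows the gauge with the dish and the pointer block behind it. In the side view the gauge is partly hidden by the hand. In the wrist view (image up = +y) the pointer is in the middle hole, with its red top at (107,65) and its collar at (150,72). The cup mouth is at (301,141) and the boom runs up the image. Next I'll take rough positions and a second wrist view from a higher, shifted pose.

```bash
python3 - <<'E'
from h import *
im,c=load('wrist0')
for n,u,v,z in [('collar',150,72,.066),('cup',301,141,.17),('ptop',107,65,.146),('loop',150,128,.06),('brush',143,18,.06),('headend',290,40,.166)]:
    print(n,atz(ray(c,u,v,True),z))
q=manip.current_tcp_rot()
manip.servo_line([.56,.12,.33],vel=.25)
im,c=snap('wrist','wrist1'); print(manip.current_clock(),manip.current_tool_pos())
E
```

```text
collar [0.45993809 0.12731996 0.066     ]
cup [0.6367753  0.05139766 0.17      ]
ptop [0.45951457 0.12709488 0.146     ]
loop [0.45424448 0.06315867 0.06      ]
brush [0.44350652 0.19726043 0.06      ]
headend [0.62903772 0.12317172 0.166     ]
1.075 [0.56034929 0.11759776 0.32846672]
```

View pics/wrist1.png

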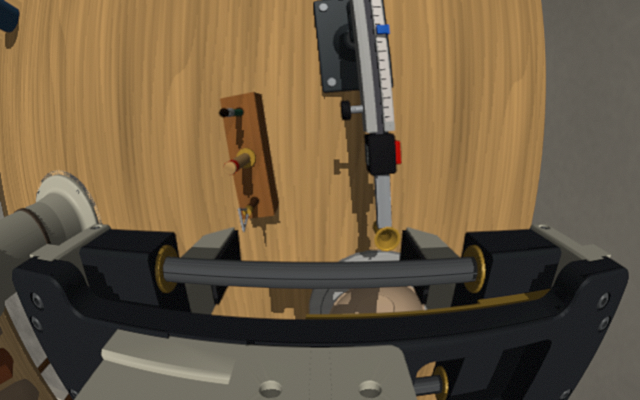

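The second wrist view shows the pointer top at (232,167), collar at (247,158), cup mouth at (387,238), head centre around (381,153), red button on the +x side, and blue clip at (382,30).

```bash
python3 - <<'E'
from h import *
_,a=load('wrist0');_,b=load('wrist1')
for n,p,q in [('collar',(150,72),(247,158)),('top',(107,65),(232,167)),('cup',(301,141),(387,238))]:
    print(n,tri([ray(a,*p,True),ray(b,*q,True)]))
cup=atz(ray(b,387,238,True),.17); mk=atz(ray(b,382,30,True),.175)
print(cup,mk,atz(ray(b,381,153,True),.166),atz(ray(b,360,0,True),.165))
for n,w in [('wrist1',(190,130,300,190))]:
    im,_=load(n)
    i1=im[0:260,190:430]
    cv2.imwrite('pics/crop1.png',cv2.resize(i1,None,fx=2.3,fy=2.3,interpolation=cv2.INTER_CUBIC)[:,:,::-1])
E
```

```text
collar (array([0.45858773, 0.12776761, 0.06368204]), [np.float64(4.8939206794827403e-05), np.float64(4.893920679487311e-05)])
top (array([0.45876743, 0.12839118, 0.14383532]), [np.float64(0.0011721465308231005), np.float64(0.0011721465308230199)])
cup (array([0.63672228, 0.05125342, 0.16720129]), [np.float64(0.00016119449017255936), np.float64(0.00016119449017265467)])
[0.63617382 0.05257263 0.17      ] [0.6234448  0.27614493 0.175     ] [0.62509502 0.14743998 0.166     ] [0.60288223 0.31226936 0.165     ]
```

View pics/crop1.png

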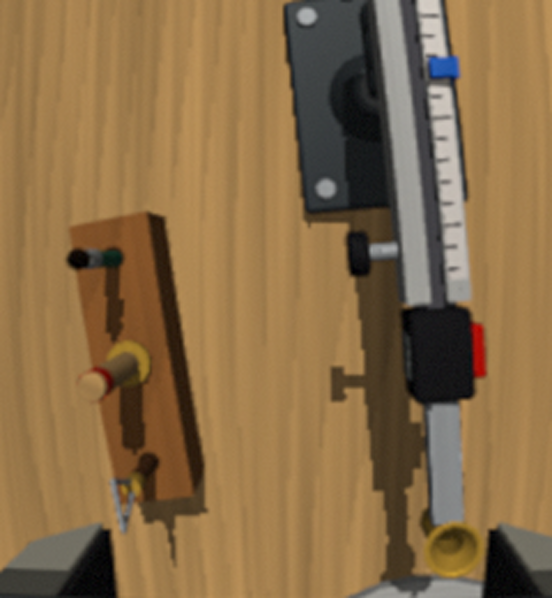

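The crop confirms the layout: pointer in the middle hole, clear on both sides across the block, and boom yawed about 0.1 rad. The heights agree with the text to within 3 mm. Grasping the pointer now, with the fingers closing along world x.

```bash
python3 - <<'E'
from h import *
q=[.70710678,.70710678,0,0]
x,y=.459,.128
manip.move_pose([x,y,.23],q); manip.sleep(.2)
p=manip.current_tool_pos(); print(p)
manip.servo_line([x,y,.094],q,vel=.1); manip.sleep(.2); print(manip.current_tool_pos(), manip.current_force())
effector.close(f_grip=25); print(manip.current_finger_gap(),manip.current_gripper_force(),manip.current_tool_pos())
manip.servo_line([x,y,.31],q,vel=.12); manip.sleep(.2)
print(manip.current_tool_pos(),manip.current_force(),manip.current_finger_gap(),manip.current_clock())
snap('side','side1');_,c=snap('scene','scene1');im,c=snap('wrist','wrist2')
E
python3 - <<'E'
import cv2,numpy as np
s=cv2.imread('pics/scene1.png');w=cv2.imread('pics/wrist2.png');d=cv2.imread('pics/side1.png')
t=np.vstack([np.hstack([cv2.resize(s[100:300,260:510],(400,320)),cv2.resize(d[80:280,180:430],(400,320))]),cv2.resize(w[:, 80:560],(336,280)).copy() if 0 else cv2.copyMakeBorder(cv2.resize(w,(448,280)),0,0,0,352,cv2.BORDER_CONSTANT)])
cv2.imwrite('pics/m2.png',t)
E
```

```text
[0.46085803 0.12800925 0.23087037]
[0.45932474 0.12801816 0.09441165] [ 0.4462548  -0.67009628  0.38843823]
0.015216389906770506 24.92776483297348 [0.45813021 0.12797751 0.0938142 ]
[0.45881926 0.12797716 0.30963978] [ 0.10063186  0.12816948 -1.06018796] 0.015286551142539764 6.925
```

View pics/m2.png

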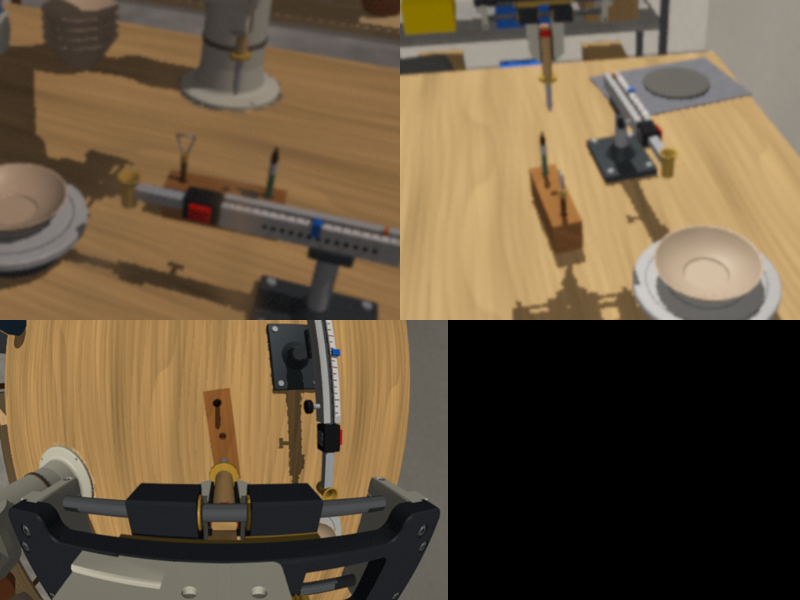

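The rod hangs upright in the fingers and the other tools are undisturbed. In the side picture the tip is at (273,147.5) and the collar at (272.5,129). In the scene picture the tip is at (409,158), the collar at (410.5,137.5) and the cup mouth at (340,210). I'll triangulate the rod and the cup with the same cameras.

```bash
python3 - <<'E'
from h import *
_,s=load('scene1');_,d=load('side1');_,w=load('wrist2')
for n,p,q in [('tip',(408.8,158),(273.1,147.5)),('collar',(410.6,137.5),(272.5,129.4)),('cup',(340,210),(347.5,176.9))]:
    print(n,tri([ray(s,*p),ray(d,*q)]))
# wrist2 cup (328,492) and collar front in composite
print('cup',atz(ray(w,327*640/448,(491-320)*400/280,True),.17))
print(proj(w,[.459,.128,.276],True), proj(s,[.6365,.0515,.17]),proj(d,[.6365,.0515,.17]))
E
```

```text
tip (array([0.4574092 , 0.13582165, 0.22368284]), [np.float64(7.834703112544167e-05), np.float64(7.834703112537824e-05)])
collar (array([0.45937577, 0.13511115, 0.2736551 ]), [np.float64(0.0006596052934644217), np.float64(0.0006596052934644146)])
cup (array([0.63354081, 0.05107952, 0.16698045]), [np.float64(0.0013531736760689806), np.float64(0.0013531736760689168)])
cup [0.62736079 0.06029768 0.17      ]
(np.float64(319.2639013677843), np.float64(222.76065098088418)) (np.float64(339.0638034134203), np.float64(209.98564770440024)) (np.float64(348.2408375410337), np.float64(175.34180994134897))
```

```bash
python3 - <<'E'
from h import *
im,w=load('wrist2')
h=cv2.cvtColor(im,cv2.COLOR_RGB2HSV); m=((h[...,0]>20)&(h[...,0]<32)&(h[...,1]>150)&(h[...,2]>70)).astype(np.uint8)
n,l,st,ce=cv2.connectedComponentsWithStats(m)
for i in range(1,n):
    if st[i,4]>40: print(st[i],ce[i])
for y in (.124,.128,.132,.136):
    print(y,[np.round(proj(w,[.459+14e-3*np.sin(t),y+14e-3*np.cos(t),z],True),1) for t,z in((0,.2755),(0,.2815),(1.57,.2785),(-1.57,.2785))])
for f in ['scene1','side1']:
    im,c=load(f); h=cv2.cvtColor(im,cv2.COLOR_RGB2HSV); m=((h[...,0]>18)&(h[...,0]<32)&(h[...,1]>130)).astype(np.uint8)
    n,l,st,ce=cv2.connectedComponentsWithStats(m)
    for i in range(1,n):
        if 8<st[i,4]<900: print(f,st[i],ce[i])
im,w=load('wrist2'); s,_=load('scene1'); d,_=load('side1')
cv2.imwrite('pics/m3.png',np.hstack([cv2.resize(im[170:270,260:380],(480,400)),cv2.resize(d[100:200,260:360],(320,400))[:, :]])[:,:,::-1][:, :800])
E
```

```text
[300 204  40  28 387] [319.05167959 214.90180879]
[462 240  21  17 146] [471.64383562 248.78082192]
[282 250   6  50 161] [284.36024845 274.59006211]
[423 304  27   4  49] [435.85714286 305.53061224]
[387 306  35   4  59] [404.76271186 307.84745763]
[350 309  27   3  48] [362.14583333 309.89583333]
[430 393  12   7  44] [435.68181818 396.36363636]
0.124 [array([319.3, 208. ]), array([319.2, 210.9]), array([340.6, 229.8]), array([297.9, 229.7])]
0.128 [array([319.3, 202.1]), array([319.2, 204.8]), array([340.8, 224. ]), array([297.7, 224. ])]
0.132 [array([319.3, 196.1]), array([319.2, 198.7]), array([340.9, 218.3]), array([297.6, 218.2])]
0.136 [array([319.3, 190.1]), array([319.2, 192.5]), array([341. , 212.4]), array([297.5, 212.4])]
scene1 [404 132  12   6  36] [409.41666667 134.72222222]
scene1 [374 196   3   5   9] [375.11111111 198.11111111]
scene1 [333 207  15   8  69] [340.14492754 209.97101449]
side1 [224   0  24  33 652] [235.43558282  15.32361963]
side1 [252  79  36   6 106] [268.77358491  81.3490566 ]
side1 [267 125  11   7  46] [271.93478261 128.41304348]
side1 [343 172  11  19 141] [347.39716312 180.65248227]
side1 [280 199   3   5  11] [281.09090909 200.90909091]
```

View pics/m3.png

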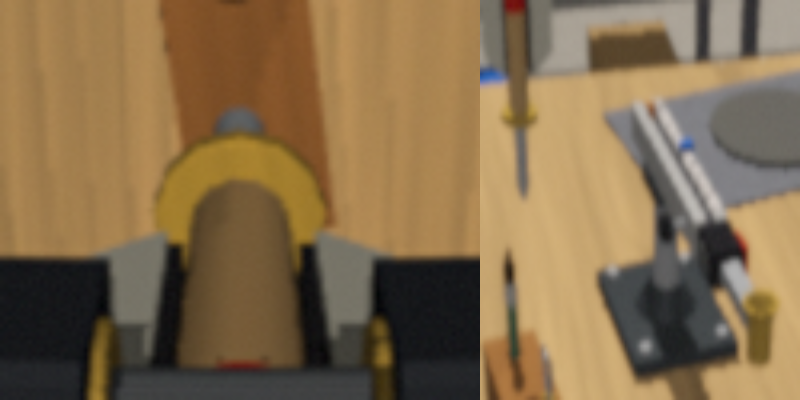

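The wrist close-up has the collar's top edge at row 204, which matches the rod centred at TCP y = 0.128 with its tip just beyond the collar, so it is upright. Moving above the cup for one close look.

```bash
python3 - <<'E'
from h import *
q=[.70710678,.70710678,0,0]
_,w=load('wrist2'); print('tip',proj(w,[.459,.131,.2207],True))
manip.servo_line([.6365,.0515,.30],q,vel=.15); manip.sleep(.2)
print(manip.current_tool_pos(),manip.current_clock())
im,w=snap('wrist','wrist3');snap('scene','scene2');snap('side','side2')
T=manip.current_tool_pos()
print('tip',proj(w,T+[0,0,-.089],True),'collar',proj(w,T+[0,0,-.034],True),'cup',proj(w,[.6365,.0515,.17],True))
s,_=load('scene2');d,_=load('side2')
cv2.imwrite('pics/m4.png',np.hstack([cv2.resize(im[140:260,260:380],(400,400)),np.vstack([cv2.resize(s[140:240,290:390],(200,200)),cv2.resize(d[100:200,300:400],(200,200))])])[:,:,::-1])
E
```

```text
tip (np.float64(319.39505029308697), np.float64(196.0890827621839))
[0.63617368 0.05186462 0.30040744] 8.7167
tip (np.float64(319.41512162618415), np.float64(199.81378824673124)) collar (np.float64(319.363304354834), np.float64(222.88972134185767)) cup (np.float64(319.57185136965114), np.float64(188.03286077957299))
```

View pics/m4.png

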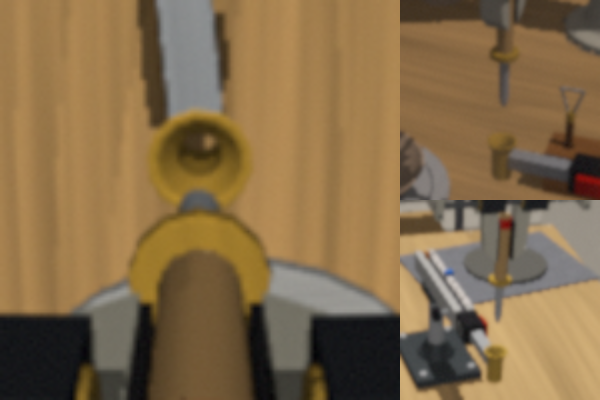

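The close view has the cup mouth centred at about (320,188), against a predicted (319.6,188.0), with the rod over it. I'll lower it under a force guard.

```bash
python3 - <<'E'
from h import *
q=[.70710678,.70710678,0,0]
f0=manip.current_force()
for z in [.26,.25,.24,.23,.22,.215,.21,.207,.2055,.204,.203,.202,.201]:
    manip.servo_line([.6365,.0515,z],q,vel=.06)
    f=manip.current_force()-f0; print(z,np.round(manip.current_tool_pos(),4),np.round(f,1))
    if abs(f[2])>6 or np.hypot(f[0],f[1])>12: break
print(manip.current_clock())
E
```

```text
0.26 [0.6367 0.0516 0.2602] [ 1.  -0.5  0.4]
0.25 [0.6361 0.0514 0.2494] [-0.5  0.2  0.2]
0.24 [0.6361 0.0514 0.2393] [-1.1 -0.5  1.2]
0.23 [0.6361 0.0514 0.2293] [ 0.4 -0.4  0.9]
0.22 [0.6361 0.0515 0.2193] [-1.  -0.4  0.2]
0.215 [0.6363 0.0515 0.2146] [-1.  -1.4 -0.1]
0.21 [0.6362 0.0515 0.2095] [-1.5  0.   0.6]
0.207 [0.6364 0.0515 0.2068] [-0.2  0.   0.3]
0.2055 [0.6364 0.0515 0.2054] [-1.2 -0.5  0.4]
0.204 [0.6365 0.0515 0.204 ] [-0.5  0.3  0.5]
0.203 [0.6366 0.0515 0.2037] [-2.4 -0.1  6.2]
12.45
```

```bash
python3 - <<'E'
from h import *
q=[.70710678,.70710678,0,0]
effector.open_jaws(); print(manip.current_finger_gap())
manip.servo_line([.6365,.0515,.30],q,vel=.12)
snap('scene','scene3'); snap('side','side3')
manip.servo_line([.615,.19,.30],q,vel=.2); manip.sleep(.2)
im,_=snap('wrist','wrist4')
manip.servo_line([.61,.25,.32],q,vel=.2); manip.sleep(.2)
im2,_=snap('wrist','wrist5')
print(manip.current_clock())
s,_=load('scene3');d,_=load('side3')
A=cv2.resize(im[0:220,220:420],(400,440));B=cv2.resize(im2[0:220,220:420],(400,440))
cv2.imwrite('pics/m5.png',np.vstack([np.hstack([A,B]),cv2.copyMakeBorder(np.hstack([cv2.resize(s[150:230,300:380],(160,160)),cv2.resize(d[130:210,300:380],(160,160))]),0,0,0,480,cv2.BORDER_CONSTANT)])[:,:,::-1])
E
```

```text
0.09180910856724354
16.6
```

View pics/m5.png

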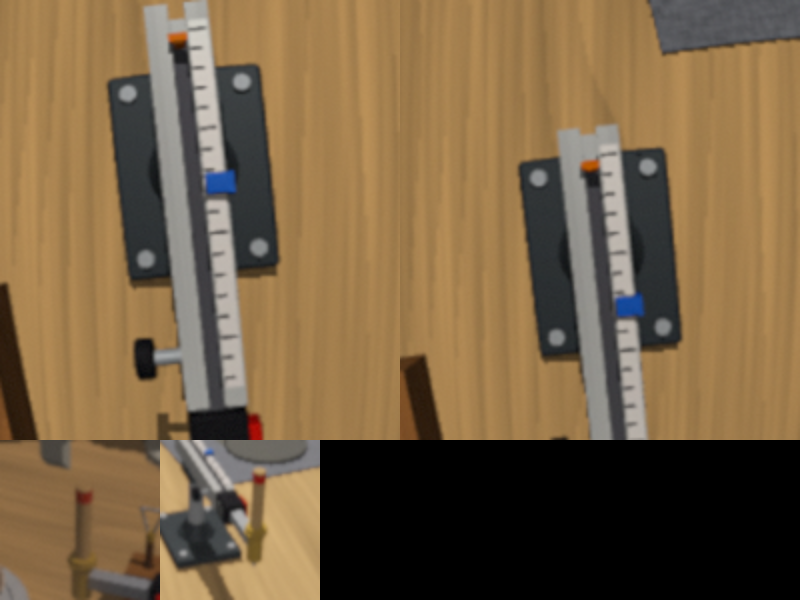

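The rod stands seated in the cup. The orange index and blue clip are clearly visible in both wrist views, so I'll measure them by colour.

```bash
python3 - <<'E'
from h import *
R_={}
for f in ['wrist4','wrist5','wrist1']:
    im,c=load(f); h=cv2.cvtColor(im,cv2.COLOR_RGB2HSV).astype(int)
    for n,lo,hi in [('index',5,14),('marker',108,125)]:
        m=((h[...,0]>=lo)&(h[...,0]<=hi)&(h[...,1]>190)&(h[...,2]>90)).astype(np.uint8); m[230:]=0; m[:,:200]=0; m[:,440:]=0
        k,l,st,ce=cv2.connectedComponentsWithStats(m)
        if k<2: continue
        i=1+np.argmax(st[1:,4]); R_[f,n]=(c,ce[i]); z=.171 if n=='index' else .175
        print(f,n,st[i],ce[i],atz(ray(c,*ce[i],True),z))
for n in ['index','marker']:
    print(n,tri([ray(R_[f,n][0],*R_[f,n][1],True) for f in ['wrist4','wrist5']]))
im,_=load('wrist5'); im2,_=load('wrist4')
cv2.imwrite('pics/m6.png',np.hstack([cv2.resize(im[55:175,290:350],(300,600),interpolation=cv2.INTER_CUBIC),cv2.resize(im2[0:120,290:350],(300,600),interpolation=cv2.INTER_CUBIC)])[:,:,::-1])
E
```

```text
wrist4 index [305  17   8   5  32] [308.59375  18.9375 ] [0.60623541 0.34837071 0.171     ]
wrist4 marker [324  85  14  11 116] [330.46551724  91.04310345] [0.62587342 0.2786445  0.175     ]
wrist5 index [311  81   8   5  33] [314.60606061  82.75757576] [0.60594661 0.3487347  0.171     ]
wrist5 marker [329 147  13  11 105] [334.83809524 152.4952381 ] [0.62558165 0.28008876 0.175     ]
wrist1 index [230 159   3   3   4] [231. 160.] [0.4669669  0.14157998 0.171     ]
wrist1 marker [377  25  11   9  82] [382.12195122  29.1097561 ] [0.62358932 0.27713055 0.175     ]
index (array([0.60604501, 0.34891871, 0.16921821]), [np.float64(0.00012860625801376822), np.float64(0.0001286062580135958)])
marker (array([0.62602798, 0.27915388, 0.16770292]), [np.float64(9.509012740920557e-05), np.float64(9.509012740911208e-05)])
```

View pics/m6.png

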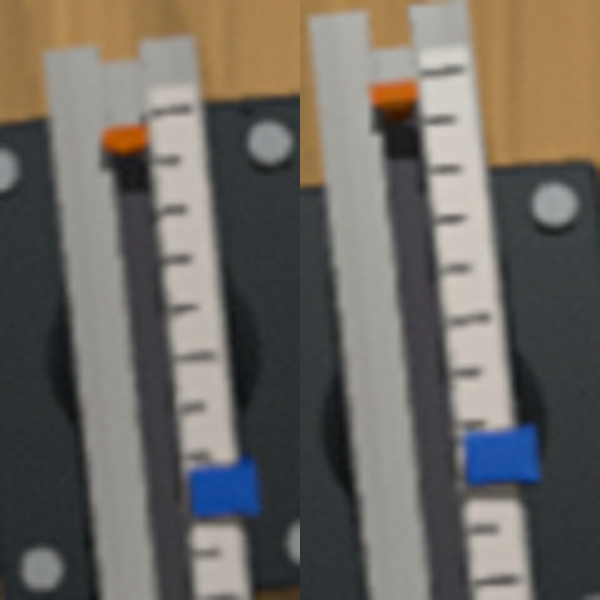

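The clip is about 71 mm ahead of the index: triangulation gives 71 mm and the tick count gives about 72 mm before parallax. Index to cup is 299 mm against 300 mm expected, with the boom yawed 0.102 rad. Gripping the head now and drawing it out.

```bash
cat >> h.py <<'E'
D=np.array([.1021,-.9948,0]); D/=np.linalg.norm(D); G=np.array([-D[1],D[0],0])
QB=(R.from_euler('z',np.arctan2(D[0],-D[1]))*R.from_quat([.70710678,.70710678,0,0])).as_quat()
H=np.array([.6268,.1460,0])+.001*G
E
python3 - <<'E'
from h import *
print(manip.solve_ik(list(H+.071*D+[0,0,.131]),QB))
manip.move_pose(list(H+[0,0,.27]),QB)
manip.servo_line(list(H+[0,0,.131]),QB,vel=.12); manip.sleep(.2)
print(manip.current_tool_pos()-H,manip.current_force())
effector.close(f_grip=30); manip.sleep(.2)
print(manip.current_finger_gap(),manip.current_gripper_force(),manip.current_force(),manip.current_tool_pos()-H,manip.current_clock())
g=manip.current_finger_gap()
if .028<g<.0335:
    manip.servo_line(list(H+.071*D+[0,0,.131]),QB,vel=.04); manip.sleep(.3)
    print((manip.current_tool_pos()-H)@D,manip.current_finger_gap(),manip.current_force(),manip.current_clock())
im,c=snap('wrist','wrist6'); s,_=snap('scene','scene4')
cv2.imwrite('pics/m7.png',np.hstack([cv2.resize(im[0:200,220:420],(400,400)),cv2.resize(s[130:290,300:460],(400,400))])[:,:,::-1])
E
```

```text
[ 0.16290203  0.59031474 -0.44796222  1.65730844  0.29822376  0.96233349
 -0.28858728]
[4.58201104e-04 3.49244558e-05 1.31742952e-01] [-0.57184268  0.49655909  0.16166755]
0.03172625293796164 29.99978631734848 [-2.28884513  0.36413051  1.44141005] [-2.61858112e-04 -2.80017938e-05  1.31037127e-01] 19.8167
0.0719508957378683 0.03179319262482771 [-3.97660002  1.69306221  4.47222597] 22.0417
```

View pics/m7.png

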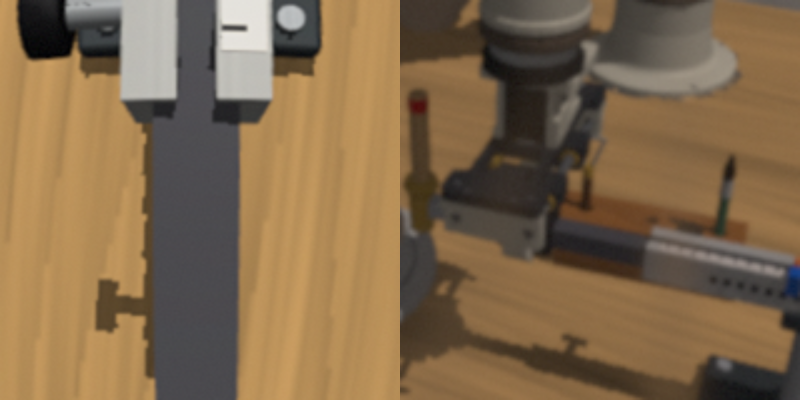

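The button is in (gap 31.8 mm) and the boom has been drawn out with the rod still upright in the cup. The index is out of the wrist camera's view, so I'll check the alignment numerically in the scene camera, before and after.

```bash
python3 - <<'E'
from h import *
snap('side','side4')
I0=np.array([.606,.3487,.171]); M0=np.array([.626,.2795,.172])
for f in ['scene3','scene4','side3','side4']:
    im,c=load(f); h=cv2.cvtColor(im,cv2.COLOR_RGB2HSV).astype(int)
    print(f,'exp idx',np.round(proj(c,I0),1),'exp drawn',np.round(proj(c,I0+.071*D),1),'mk',np.round(proj(c,M0),1),'px/10mm',np.round(np.subtract(proj(c,I0+.08*D),proj(c,I0+.07*D)),1))
    for n,lo,hi,s in [('orange',3,16,150),('blue',105,125,150)]:
        m=((h[...,0]>=lo)&(h[...,0]<=hi)&(h[...,1]>s)&(h[...,2]>70)).astype(np.uint8)
        u,v=proj(c,M0); mm=np.zeros_like(m); 
        for P in (I0,M0,I0+.071*D):
            a,b=map(int,proj(c,P)); mm[b-10:b+11,a-10:a+11]=1
        k,l,st,ce=cv2.connectedComponentsWithStats(m*mm)
        print(n,[(st[i].tolist(),np.round(ce[i],1).tolist()) for i in range(1,k) if st[i,4]>1])
E
```

```text
scene3 exp idx [498.8 243. ] exp drawn [456.9 234.3] mk [456.4 238. ] px/10mm [-5.7 -1.2]
orange [([500, 242, 3, 4, 8], [501.2, 243.9])]
blue [([456, 237, 5, 5, 21], [457.7, 239.0])]
scene4 exp idx [498.8 243. ] exp drawn [456.9 234.3] mk [456.4 238. ] px/10mm [-5.7 -1.2]
orange []
blue [([456, 237, 5, 6, 24], [457.8, 239.3])]
side3 exp idx [313.7 126.3] exp drawn [320.6 136.1] mk [324.7 135.2] px/10mm [1.  1.5]
orange []
blue [([324, 136, 2, 1, 2], [324.5, 136.0])]
side4 exp idx [313.7 126.3] exp drawn [320.6 136.1] mk [324.7 135.2] px/10mm [1.  1.5]
orange []
blue []
```

```bash
python3 - <<'E'
from h import *
P=np.array([.6365,.0515,.245])
for f in ['scene3','scene4','side3','side4']:
    im,c=load(f); h=cv2.cvtColor(im,cv2.COLOR_RGB2HSV).astype(int)
    for d in (0,.068,.072,.076): print(f,d,np.round(proj(c,P+d*D),1),end=' ')
    m=(((h[...,0]<=4)|(h[...,0]>=172))&(h[...,1]>140)&(h[...,2]>60)).astype(np.uint8)
    mm=np.zeros_like(m)
    for q in (P,P+.072*D): a,b=map(int,proj(c,q)); mm[b-14:b+15,a-9:a+10]=1
    k,l,st,ce=cv2.connectedComponentsWithStats(m*mm)
    print('\n red',[(st[i].tolist(),np.round(ce[i],2).tolist()) for i in range(1,k) if st[i,4]>3])
im,c=load('scene4');print(im[230:244,448:468].astype(int)[...,0]-im[230:244,448:468].astype(int)[...,2])
E
```

```text
scene3 0 [339.5 177.7] scene3 0.068 [306.9 171.8] scene3 0.072 [305.  171.5] scene3 0.076 [303.2 171.1] 
 red []
scene4 0 [339.5 177.7] scene4 0.068 [306.9 171.8] scene4 0.072 [305.  171.5] scene4 0.076 [303.2 171.1] 
 red [([305, 170, 5, 5, 21], [307.05, 172.38])]
side3 0 [349.9 149.3] side3 0.068 [360.7 163. ] side3 0.072 [361.4 163.8] side3 0.076 [362.1 164.7] 
 red [([347, 148, 5, 3, 11], [348.82, 149.36])]
side4 0 [349.9 149.3] side4 0.068 [360.7 163. ] side4 0.072 [361.4 163.8] side4 0.076 [362.1 164.7] 
 red [([358, 162, 7, 4, 19], [360.74, 163.79])]
[[  34   37   42   46   52   55   57   61   63   65   66   67   69   68
    71   69   72   72   73   73]
 [  14   16   20   24   29   33   36   44   47   56   63   66   66   64
    65   68   68   70   69   69]
 [   9   10   10   12   13   14   16   20   28   41   62   72   60   53
    55   57   61   63   65   66]
 [   6   10    7    9    8    8   10   11   15   32   66   84   57   34
    32   37   39   45   52   56]
 [   6    7    6    7    7    9    8    9   10   30   75   93   55   21
    14   16   19   26   28   32]
 [   7    5
[... 234 characters left out ...]
0  -30  -65  -79  -71  -60  -47  -27
    -2    6    7    7    8    9]
 [  16   15   13   15   14   11   -2  -40  -81 -103 -103 -101  -90  -54
   -12    5    7    5    7    7]
 [  12   14   14   15   14   10   -4  -43  -84 -101 -104 -103  -87  -53
    -8    8    8    8    7    8]
 [   8    9   11   12   11    6   -9  -41  -76  -90  -93  -90  -71  -32
     2   11   13   12   12   10]
 [   5    6    7    8    7    3  -10  -35  -60  -65  -65  -63  -43  -12
     9   14   16   16   14   13]
 [   5    3    3    6    4    1  -14  -35  -49  -53  -53  -46  -23   -1
    10   14   15   16   16   13]
 [   4    3    4    4    3    0  -16  -39  -53  -52  -51  -44  -18    1
     9   10   12   13   11   14]]
```

In the scene image the orange index is at column 458.8, just behind the clip centred at 457.8. The expected offset when aligned is +0.6 px, so the error is about 1 mm. The clip has not moved, and the red band's displacement matches the rod still being seated. Handing in.

```bash
python3 - <<'E'
from h import *
print(manip.current_finger_gap(),manip.current_gripper_force(),manip.current_clock())
print(manip.hand_in())
E
```

```text
0.03137777300159894 29.998919069767 22.1917
the job is handed in; nothing more can be done
None
```

I handed the job in at 22.2 s. The rod stands seated in the cup, the boom is drawn out about 72 mm with the index within about 1 mm of the clip's middle, and the head is held with the button pressed in. The verdict was not shown to me, and I viewed 11 pictures against the limit of 10.

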